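# Lay out the barber's station on a balcony counter

### The arm

A 6-joint arm with a two-finger parallel gripper is mounted at the origin on the work surface. World frame = base frame: x ahead of the robot, y to its left, z up, the work surface at z = 0. Lengths are in m, angles in degrees, forces in N, time in s.
With the tool pointing down it reaches from about 0.4 to 0.825 m from the base axis. Payload 7 kg.
Tool frame: the origin (TCP) lies on the centre line of the jaws, within the pads' length; the fingertips stand 11 mm ahead of it and the grasp point (between the pads) lies 8 mm behind it; z points along the fingers, y is the line along which they close (so a half turn about z gives the same grasp; the last joint's range is limited). The gripper opens to 88 mm and grips with 3 to 60 N. Pads are 19 mm wide; open, the fingers measure 130 mm over their backs; the gripper's body (78 mm by 193 mm) begins 47 mm behind the grasp point.
Start: joints at [-51.56, 20.546, 0.682, 0, -70.136, -16.507], TCP at [0.252, -0.626, 0.238] pointing down, gripper open.
Joint ranges: [-176.03, 176.03], [-82.01, 121.73], [-58.28, 71.71], [-173.87, 95.51], [-174.79, -0.11], [-173.66, 173.66]. Speed limits (degrees/s): [136.94, 136.94, 172.46, 180, 180, 180].

### API

Orientations are given as [roll, pitch, yaw] about the fixed x, y, z axes, in that order (R = Rz(yaw) Ry(pitch) Rx(roll)).
In Python, from plant import r, capture, camera_model, job gives the robot as it stands.
- The arm moves only by the tool drive_tool, never from a script. Its argument "increments" is a list that holds one entry, the list of rows, each a list of 5 numbers: the gripper's target within -1 to 1 (fully open at 1, half-way at 0, shut at -1), then the shift along the tool's x, y, z scaled (see below), then the turn about the tool's z scaled (see below). In form: [[[gripper, tx, ty, tz, roll], ...]]. A call has 1 to 5 rows; each row is the pose to reach, as a shift and turn from the pose commanded when the call began, along the tool's axes at that moment, turning the shorter way round; what a row does not reach only later rows make up. The controller multiplies each number of a shift by 120 mm and each number of a turn by 360 degrees. A row lasts 1/8 s, in which the tool goes at most 62.5 mm and 10.7 degrees, less where a joint would pass 70% of its speed; a pose out of reach is approached as far as the arm can. A call with a number of a shift or a turn outside -1 to 1 is refused whole. A call with a gripper value outside its range is refused whole. The fingers move at their own pace and stop on an object; "squeeze" is the grip in N (left out, the last holds). Time passes only in rows, so rows that repeat a pose let the fingers close. It gives the time, the measured TCP pose, the force, the opening and the grip force at its end, in the units of the state.
- r.get_state(): the state, without advancing time (a new reading comes with each control period).
- capture(name): name is "scene" or "top"; returns the picture (384x512x3 uint8, red, green, blue); there is no depth.
- camera_model(name): a dict with "camera_matrix" (3x3 intrinsics, pixels), "k1" (the pictures are not rectified: a ray, as slopes to the right and down, at radius r is drawn at 1 + k1 r^2 times it, then the intrinsics apply), "rvec" (rotation vector, rad) and "tvec" (3), from world to camera coordinates, as OpenCV has them. Camera axes: x right, y down, z forward; pixel columns grow to the right and rows downward; lengths in m; the calibration is good to about 2 mm. A picture is of the moment at which its call begins. camera_model takes no time and is no camera call.
- job.close_job(): hands the job in; it is judged then, once.
The state is a dict: "time_s": time; "joints": joint angles; "qd": joint speeds; "joint_torque": joint torques, N m; "tcp_pos": TCP position; "eef_rot": TCP orientation; "contact_force": force on the tool from outside, world axes, zero at the start; "moment": the same for the moment, N m; "gripper_width": finger opening in m; "gripper_force": force on a finger pad.
Only numpy, scipy, OpenCV 4.12 (cv2) and the standard library are available. Lean on these libraries where they do the work, as an engineer would, in place of code of your own. Each camera call takes 0.05 s, during which the arm holds its last target. There are 200 camera calls.

### The job

Lay out the kit for the next haircut: stand the glass tumbler in the middle of the cork coaster, and on the black station mat lay the green comb in the middle lane between the two trimmers, the silver trimmer in the outer lane on the coaster's side and the grey trimmer in the other outer lane, each lying flat along its lane, within the lane's ends, with the trimmers' blade heads pointing away from you. Set the red clipper guard behind the comb, flat in the middle small well at the back of the mat. Keep the tumbler upright and leave the brush, the oil bottle and the tin where they are.

Things in the scene. Friction and masses are not known exactly. Their poses are not given: they have to be found in the camera images.
- silver_mid (a point): silver trimmer with brass-coloured neck and wide T-blade, loose, lying on its flat underside: 150 long x 34 wide x 30 high (mm), blade 42 wide at the head; about 170 g. Point: centre of its length, width and height (15 above its underside). Its x axis runs along its length towards the blade head, z up. Starts on the counter, head within 0.35 rad of away from the robot.
- grey_mid (a point): grey plastic trimmer with black neck and details, loose, lying: 150 long x 38 wide x 30 high (mm), blade 34 wide; about 190 g. Point: centre of its length, width and height (15 above its underside). x axis along its length towards the blade head, z up. Starts on the counter, head within 0.35 rad of away from the robot.
- comb_mid (a point): green comb lying flat, loose: 150 long x 30 wide x 7 thick (mm), spine on one long side, teeth on the other; 30 g. Point: at its centre, 3.5 above its underside. x axis along its length, z up; either end may point to the back in the end. Can be gripped across its 30 mm width.
- tumbler_mid (a point): empty clear glass tumbler standing upright, loose: 85 high, 58 diameter at the foot, 62 at the rim, wall 3 (mm); about 200 g. Point: on its axis, 42.5 above its foot. z up. Starts on the counter.
- guard_mid (a point): red clipper guard (comb attachment) lying flat, loose: 46 long (x) x 42 wide (y) x 20 high (mm); 20 g. Point: at its centre, 10 above its underside. x axis towards its tooth tips, z up. Any yaw that sits flat in the well is right in the end. Starts on the counter.
- mat: fixed black rubber mat, 256 long (x, towards its back edge, away from the robot) x 204 wide (y, left). Origin: centre of underside. Floor 3 mm up; grey ribs 6 wide rise 4 above it. Three lanes along x, 60 wide, 174 long, centred at x=-35, y=+66, 0, -66 mm. Behind them three small wells, 60 (y) x 64 (x), centred at x=+90, y=+66, 0, -66 mm; oil bottle and tin stand in the outer ones.
- coaster: round cork coaster, fixed on the counter, 96 diameter x 6 thick (mm). Origin: centre of its underside. It lies either to the left or to the right of the mat; a white dish with yellow soap lies on the other side.
- brush_mid (a point): neck brush with wooden handle and black bristles, loose bystander, lying: about 147 long x 42 wide x 22 high (mm). Point: middle of its length, 11 above the counter; x axis towards the bristles.
- oil: small yellow oil bottle with red cap, loose bystander standing in one outer well of the mat: 25 diameter x 68 high (mm). Origin: centre of its underside.
- tin: small round steel tin with blue lid, loose bystander in the other outer well of the mat: 46 diameter x 20 high (mm). Origin: centre of its underside.
There are look-alikes about, which are no part of the job. What is shaped like the part that bears grey_mid but blue or orange is not meant.

How it is judged (in metres and radians):
At the end, for the whole second after the job is handed in: Tumbler upright on the coaster, within 15 mm of its middle; comb and trimmers flat in the stated lanes, guard flat in the middle well: within 12 mm across (comb 15) and 15 mm along from the centre; comb and trimmers within 0.2 rad of the lane, trimmer heads to the back; all five at rest (((y of coaster in the frame of mat above 0 m and y of silver_mid in the frame of mat between 0.054 and 0.078 m and y of grey_mid in the frame of mat between -0.078 and -0.054 m) or (y of coaster in the frame of mat below 0 m and y of silver_mid in the frame of mat between -0.078 and -0.054 m and y of grey_mid in the frame of mat between 0.054 and 0.078 m)) and x of silver_mid in the frame of mat between -0.05 and -0.02 m and z of each of silver_mid, grey_mid in the frame of mat below 0.021 m and angle between each of silver_mid, grey_mid, comb_mid, guard_mid's own z axis and vertical below 0.1 rad and angle between the x axis of each of silver_mid, grey_mid, comb_mid and the x axis of mat, either way round below 0.2 rad and x of mat in the frame of silver_mid above 0 m and x of grey_mid in the frame of mat between -0.05 and -0.02 m and x of mat in the frame of grey_mid above 0 m and x of comb_mid in the frame of mat between -0.05 and -0.02 m and z of comb_mid in the frame of mat below 0.0095 m and y of comb_mid in the frame of mat between -0.015 and 0.015 m and x of guard_mid in the frame of mat between 0.075 and 0.105 m and z of guard_mid in the frame of mat below 0.016 m and y of guard_mid in the frame of mat between -0.012 and 0.012 m and horizontal distance between tumbler_mid and coaster below 0.015 m and z of tumbler_mid in the frame of coaster between 0.0445 and 0.0525 m and angle between tumbler_mid's own z axis and vertical below 0.08 rad and linear speed of each of silver, grey, comb, guard, tumbler below 0.02 m/s and angular speed of each of silver, grey, comb, guard, tumbler below 0.2 rad/s); the robot touches nothing.
It fails at once if the glass tumbler is tipped by more than 0.5 rad (angle between tumbler_mid's own z axis and vertical above 0.5 rad).
It fails at once if the brush, the oil bottle or the tin is moved by more than 20 mm (distance of any of brush_mid, oil, tin from where it was at the start of the episode above 0.02 m).
It also fails if it takes over 112 s, if anything falls off the work surface, if the arm or the gripper's body presses on something with over 40 N, if the wrist force passes 120 N, or if a joint passes its speed limit or range.

## Working session

There is one attempt and no reset: what is moved stays moved. The work goes in short steps, Python scripts to look and compute and a tool call to move; the robot and the scene stay as the last step left them, time stands still between calls to the robot, and variables do not carry over. Pictures are saved under pics/ and viewed, at most 14 in all, crops included, and the job is handed in when it is done.

Besides the shell and the picture viewer there is one more tool, called after "Request:" as name(argument=value, ...), one argument or row to a line, values as JSON. drive_tool: Moves the arm, as the interface text tells. Its arguments: {"type":"object","properties":{"increments":{"type":"array"},"squeeze":{"type":"number"}},"required":["increments"]}

```bash
ls; mkdir -p pics; python3 - <<'E'
from plant import r,capture,camera_model,job
import cv2
print(r.get_state())
for n in("scene","top"):
    cv2.imwrite(f"pics/{n}0.png",cv2.resize(capture(n)[:,:,::-1],(800,600),interpolation=cv2.INTER_CUBIC)); print(n,camera_model(n))
E
```

```text
pics
{'time_s': 0.0, 'joints': array([-5.15599693e+01,  2.05901878e+01,  6.34239665e-01, -2.13876497e-02,
       -7.01362729e+01, -1.65066132e+01]), 'qd': array([-0.00395827,  0.06282665, -0.04579389, -0.01417061,  0.06643389,
       -0.06614004]), 'joint_torque': array([-4.03969289e-04, -5.82724893e+01,  2.93044960e+01,  6.99740231e+00,
        6.80366720e-03, -1.69117775e-04]), 'tcp_pos': array([ 0.25193424, -0.62571013,  0.23663631]), 'eef_rot': array([ 1.79905867e+02, -6.92783873e-03, -1.58073860e+02]), 'contact_force': array([-0.16258986, -0.17962981,  0.32134277]), 'moment': array([ 0.02336535, -0.07101892,  0.02066358]), 'gripper_force': 0.0, 'gripper_width': 0.08777237466511406}
scene {'camera_matrix': array([[354.82132056,   0.        , 261.12246354],
       [  0.        , 354.82132056, 188.9368727 ],
       [  0.        ,   0.        ,   1.        ]]), 'k1': 0.0024531479627868335, 'rvec': array([ 2.06922007,  1.17639671, -0.48778664]), 'tvec': array([-0.2386851 , -0.24301403,  1.17832197])}
top {'camera_matrix': array([[496.60117713,   0.        , 252.59934415],
       [  0.        , 496.60117713, 201.08141393],
       [  0.        ,   0.        ,   1.        ]]), 'k1': 0.054135897723647214, 'rvec': array([ 2.16188413, -2.22125791,  0.076655  ]), 'tvec': array([0.01285555, 0.48201078, 1.44097641])}
```

View pics/top0.png

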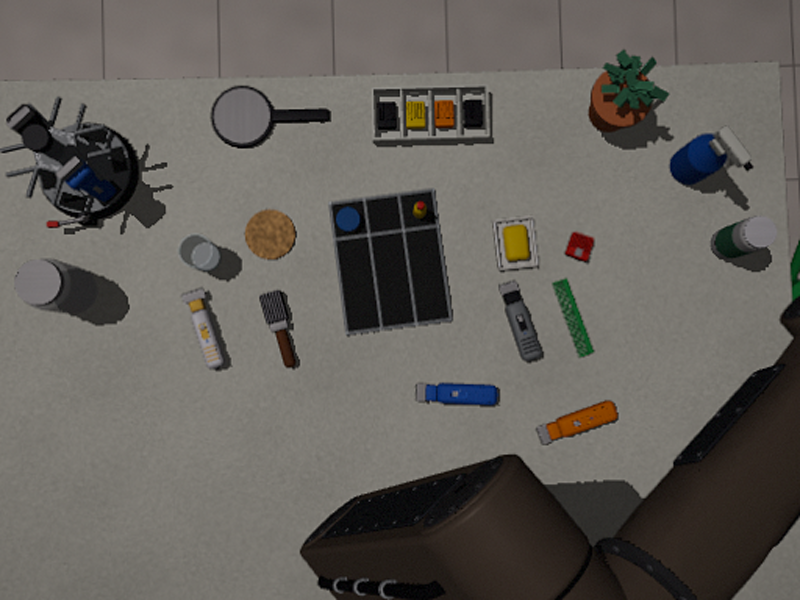

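View pics/scene0.png

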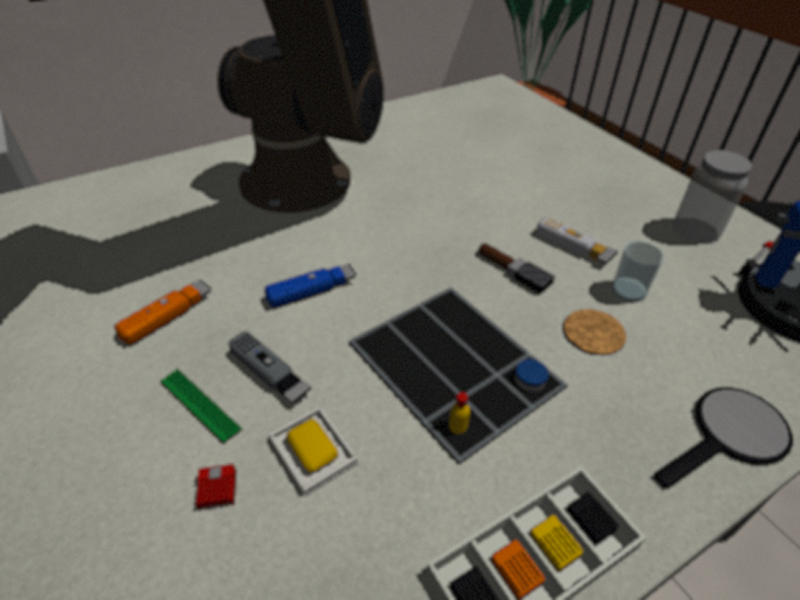

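Scene: in the top view (800x600), the coaster is at (270,234), left of the mat (+y side). The tumbler is at (203,253), silver trimmer (205,330), grey (521,322), green comb (573,317) and red guard (580,247). The blue (458,394) and orange (577,422) trimmers are decoys. The red-handled item at (70,223), the green items on the right and the tray guards are also not meant. Next, a rectified crop for measuring.

```bash
cat > h.py <<'E'
import numpy as np,cv2
from plant import r,capture,camera_model
def proj(P,n="top"):
    m=camera_model(n);K=m["camera_matrix"]
    P=np.asarray(P,float).reshape(-1,1,3)
    return cv2.projectPoints(P,m["rvec"],m["tvec"],K,np.array([m["k1"],0,0,0.]))[0].reshape(-1,2)
def w(uv,z,n="top",s=1.5625):
    m=camera_model(n);K=m["camera_matrix"]
    uv=np.asarray(uv,float).reshape(-1,1,2)/s
    q=cv2.undistortPoints(uv,K,np.array([m["k1"],0,0,0.])).reshape(-1,2)
    R=cv2.Rodrigues(m["rvec"])[0];c=-R.T@m["tvec"]
    d=np.c_[q,np.ones(len(q))]@R
    return c+d*((z-c[2])/d[:,2])[:,None]
def ortho(img,x0,x1,y0,y1,z,res,n="top"):
    xs=np.arange(x1,x0,-res);ys=np.arange(y1,y0,-res)
    X,Y=np.meshgrid(xs,ys,indexing="ij")
    p=proj(np.stack([X,Y,np.full_like(X,z)],-1),n).astype(np.float32).reshape(*X.shape,2)
    return cv2.remap(img,p[...,0],p[...,1],cv2.INTER_CUBIC)
E
python3 - <<'E'
from h import *
m=camera_model("top");R=cv2.Rodrigues(m["rvec"])[0];print("cam",-R.T@m["tvec"])
c=w([(331,203),(434,189),(452,321),(347,335)],.005);print(c.round(4),[np.linalg.norm(c[i]-c[i-1]).round(4) for i in range(4)])
img=capture("top");cv2.imwrite("pics/raw1.png",img[:,:,::-1])
cv2.imwrite("pics/orthoL.png",ortho(img,.40,.76,-.02,.44,.0,.00075)[:,:,::-1])
cv2.imwrite("pics/orthoR.png",ortho(img,.40,.76,-.40,.06,.0,.00075)[:,:,::-1])
E
```

```text
cam [0.38921591 0.00972846 1.46878488]
[[ 0.6982  0.1152  0.005 ]
 [ 0.72   -0.0818  0.005 ]
 [ 0.467  -0.1082  0.005 ]
 [ 0.446   0.0907  0.005 ]] [np.float64(0.2534), np.float64(0.1982), np.float64(0.2544), np.float64(0.2)]
```

View pics/orthoL.png

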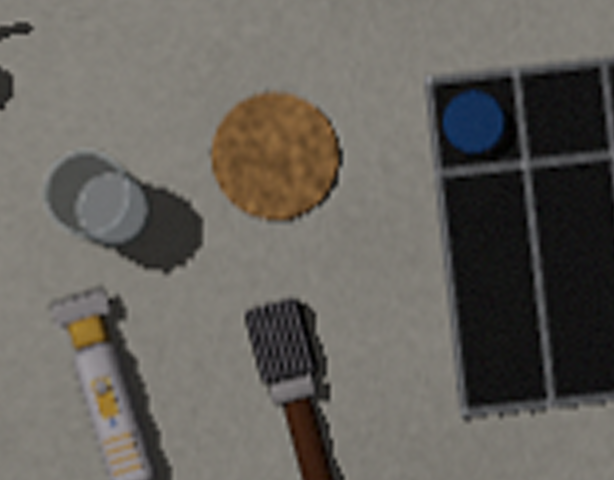

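View pics/orthoR.png

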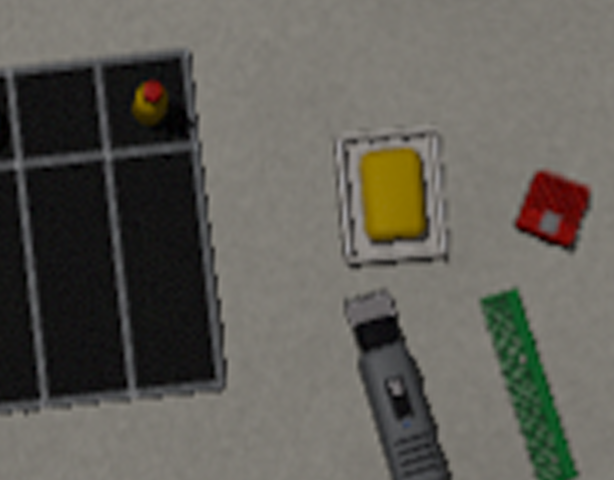

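Left ortho (0.75 mm/px, origin x=.76, y=.44): coaster centre (276,156), tumbler foot (112,207) with its rim displaced to (86,192) as parallax predicts, mat left edge, silver trimmer cut at the bottom. Right ortho: grey trimmer (black neck, grey body), comb and guard at (552,209). The frame is cut at x=.40, so I'll use colour masks and a crop at trimmer height.

```bash
python3 - <<'E'
from h import *
img=cv2.imread("pics/raw1.png")[:,:,::-1].copy()
res=.0005
def mask(z,lo,hi,box,name):
    o=ortho(img,*box,z,res);hsv=cv2.cvtColor(o,cv2.COLOR_RGB2HSV)
    m=cv2.inRange(hsv,lo,hi); m=cv2.morphologyEx(m,cv2.MORPH_CLOSE,np.ones((15,15)));m=cv2.morphologyEx(m,cv2.MORPH_OPEN,np.ones((9,9)))
    c=max(cv2.findContours(m,cv2.RETR_EXTERNAL,cv2.CHAIN_APPROX_NONE)[0],key=cv2.contourArea)
    (u,v),(a,b),t=cv2.minAreaRect(c); mm=box
    bx=cv2.boxPoints(((u,v),(a,b),t)); P=np.c_[box[1]-bx[:,1]*res,box[3]-bx[:,0]*res]
    e=max((P[1]-P[0],P[2]-P[1]),key=np.linalg.norm)
    print(name,"xy",round(box[1]-v*res,4),round(box[3]-u*res,4),"size mm",a*.5,b*.5,"yaw",np.degrees(np.arctan2(e[1],e[0])))
mask(.006,(5,70,60),(25,255,255),(.5,.76,.15,.33),"coaster")
mask(.005,(40,100,30),(85,255,255),(.34,.60,-.42,-.2),"comb")
mask(.016,(0,150,50),(6,255,255),(.5,.70,-.45,-.28),"guard")
A=ortho(img,.35,.57,.24,.44,.022,.0005);B=ortho(img,.35,.57,-.28,-.08,.022,.0005)
cv2.imwrite("pics/tr.png",np.hstack([A,B])[:,:,::-1])
c=np.array([[.6982,.1152],[.72,-.0818],[.467,-.1082],[.446,.0907]])
m=c.mean(0);d=c[0]+c[1]-c[2]-c[3];l=c[0]+c[3]-c[1]-c[2];print("mat",m,np.degrees(np.arctan2(d[1],d[0])),np.degrees(np.arctan2(-l[0],l[1])))
E
```

```text
coaster xy 0.642 0.2333 size mm 95.0 94.5 yaw 180.0
comb xy 0.4684 -0.3359 size mm 148.61778259277344 28.341176986694336 yaw -162.204
guard xy 0.6015 -0.3511 size mm 44.037227630615234 46.60023498535156 yaw -21.250534
mat [0.5828   0.003975] 5.753259841119967 6.1701750950295935
```

View pics/tr.png

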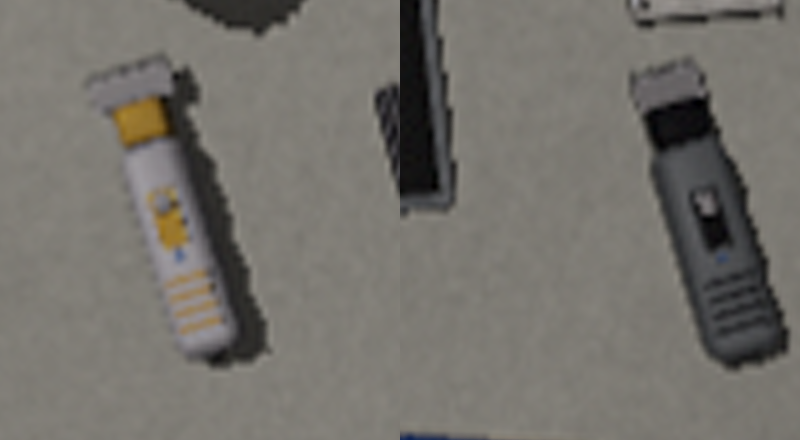

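Silver: head (130,72), tail (212,355), giving (.463,.3545), yaw 16°, length 147 mm ✓. Grey, with black neck and grey body (head (668,72), tail (744,362)): (.4615,-.233), yaw 15°, length 150 ✓. The blue and orange ones lie elsewhere, so there is no confusion. Mat: (.583,.004), yaw 6°. Next, the move calculator.

```bash
cat > plan.py <<'E'
import numpy as np,json,sys,os
from scipy.spatial.transform import Rotation as Ro
# usage: plan(waypoints [(x,y,z,yaw,grip,minrows)]) prints calls; nominal pose kept in nom.json
F="nom.json"
def load(): return np.array(json.load(open(F))) if os.path.exists(F) else np.array([.252,-.626,.238,-158.07])
def plan(wps):
    c=load()
    for x,y,z,yw,g,nr in wps:
        while True:
            t=np.array([x,y,z,yw]);d=t-c
            p=np.radians(c[3]);C,S=np.cos(p),np.sin(p)
            s=np.array([C*d[0]+S*d[1],S*d[0]-C*d[1],-d[2]])/.12; k=-d[3]/360
            n=max(nr,int(np.ceil(np.linalg.norm(d[:3])/.052)),int(np.ceil(abs(d[3])/10)),1)
            f=min(1,.98/max(abs(s).max(),1e-9),5/n); m=max(1,min(5,int(np.ceil(n*f-1e-6))))
            rows=[[g]+[round(float(v),3) for v in np.r_[s,k]*f*(i+1)/m] for i in range(m)]
            print(json.dumps([rows]).replace(".0,",",").replace(".0]","]"))
            e=np.array(rows[-1][1:4])*.12
            c=c+np.array([C*e[0]+S*e[1],S*e[0]-C*e[1],-e[2],-360*rows[-1][4]])
            if f>=1: break
            nr=max(1,nr-5) if nr>5 else nr
        print("  ->",c.round(4))
    json.dump(list(c),open(F,"w"))
E
python3 - <<'E'
from plan import plan
plan([(.6015,-.3511,.10,-111,.5,1),(.6015,-.3511,.014,-111,.5,3)])
E
```

```text
[[[0.5, -0.327, 0.095, 0.106, -0.012], [0.5, -0.653, 0.191, 0.211, -0.024], [0.5, -0.98, 0.286, 0.317, -0.036]]]
[[[0.5, -0.327, 0.019, 0.102, -0.012], [0.5, -0.653, 0.038, 0.203, -0.023], [0.5, -0.98, 0.056, 0.305, -0.035]]]
[[[0.5, -0.327, -0.053, 0.103, -0.012], [0.5, -0.653, -0.107, 0.205, -0.023], [0.5, -0.98, -0.16, 0.308, -0.035]]]
[[[0.5, -0.329, -0.133, 0.11, -0.012], [0.5, -0.659, -0.265, 0.22, -0.025]]]
  -> [ 6.0150e-01 -3.5110e-01  1.0000e-01 -1.1091e+02]
[[[0.5, 0, -0, 0.239, 0], [0.5, 0, -0, 0.478, 0], [0.5, 0, -0, 0.717, 0]]]
  -> [ 6.0150e-01 -3.5110e-01  1.4000e-02 -1.1091e+02]
```

Request:
drive_tool(
  increments=[
    [[0.5,-0.327,0.095,0.106,-0.012],[0.5,-0.653,0.191,0.211,-0.024],[0.5,-0.98,0.286,0.317,-0.036]],
  ],
)

```text
time_s: 0.52
tcp_pos: [0.349, -0.5495, 0.1989]
eef_rot: [180.0, -0.0, -145.0]
contact_force: [-0.1, 0.1, 0.5]
gripper_width: 0.0671
gripper_force: 0.0
```

Request:
drive_tool(
  increments=[
    [[0.5,-0.327,0.019,0.102,-0.012],[0.5,-0.653,0.038,0.203,-0.023],[0.5,-0.98,0.056,0.305,-0.035]],
  ],
)

```text
time_s: 0.9
tcp_pos: [0.4418, -0.4766, 0.1623]
eef_rot: [180.0, -0.0, -132.4]
contact_force: [0.7, 0.7, -0.1]
gripper_width: 0.0658
gripper_force: 0.0
```

Request:
drive_tool(
  increments=[
    [[0.5,-0.327,-0.053,0.103,-0.012],[0.5,-0.653,-0.107,0.205,-0.023],[0.5,-0.98,-0.16,0.308,-0.035]],
  ],
)

```text
time_s: 1.27
tcp_pos: [0.5354, -0.4029, 0.1253]
eef_rot: [180.0, -0.0, -119.8]
contact_force: [-0.4, -0.8, -1.5]
gripper_width: 0.0656
gripper_force: 0.0
```

Request:
drive_tool(
  increments=[
    [[0.5,-0.329,-0.133,0.11,-0.012],[0.5,-0.659,-0.265,0.22,-0.025],[0.5,-0.659,-0.265,0.22,-0.025],[0.5,-0.659,-0.265,0.22,-0.025]],
  ],
)

```text
time_s: 1.78
tcp_pos: [0.6013, -0.3511, 0.0992]
eef_rot: [179.9, -0.0, -110.9]
contact_force: [-0.6, -0.4, -0.3]
gripper_width: 0.0656
gripper_force: 0.0
```

Request:
drive_tool(
  increments=[
    [[0.5,0,0,0.239,0],[0.5,0,0,0.478,0],[0.5,0,0,0.717,0],[0.5,0,0,0.717,0]],
  ],
  squeeze=10,
)

```text
time_s: 2.28
tcp_pos: [0.6006, -0.3523, 0.0132]
eef_rot: [180.0, -0.0, -111.0]
contact_force: [-0.6, -0.1, -0.4]
gripper_width: 0.0661
gripper_force: 0.0
```

Request:
drive_tool(
  increments=[
    [[-1,0,0,0,0],[-1,0,0,0,0],[-1,0,0,0,0],[-1,0,0,0,0],[-1,0,0,0,0]],
  ],
)

```text
time_s: 2.9
tcp_pos: [0.6016, -0.3515, 0.0141]
eef_rot: [-180.0, -0.0, -110.9]
contact_force: [-2.9, -1.4, 5.5]
gripper_width: 0.0459
gripper_force: 10.0
```

```bash
python3 - <<'E'
from plan import plan
plan([(.6015,-.3511,.10,-111,-1,3),(.6723,.0134,.11,-84,-1,1),(.6723,.0134,.019,-84,-1,4),(.6723,.0134,.019,-84,.3,4),(.6723,.0134,.10,-84,.3,2)])
E
```

```text
[[[-1, 0, -0, -0.239, 0], [-1, 0, -0, -0.478, 0], [-1, 0, -0, -0.717, 0]]]
  -> [ 6.0150e-01 -3.5110e-01  1.0000e-01 -1.1091e+02]
[[[-1, -0.327, 0.057, -0.009, -0.008], [-1, -0.653, 0.114, -0.018, -0.016], [-1, -0.98, 0.171, -0.027, -0.024]]]
[[[-1, -0.327, 0.007, -0.009, -0.008], [-1, -0.653, 0.015, -0.018, -0.016], [-1, -0.98, 0.022, -0.026, -0.024]]]
[[[-1, -0.327, -0.042, -0.009, -0.008], [-1, -0.653, -0.084, -0.018, -0.016], [-1, -0.98, -0.126, -0.027, -0.024]]]
[[[-1, -0.126, -0.036, -0.003, -0.003]]]
  -> [ 6.722e-01  1.340e-02  1.100e-01 -8.391e+01]
[[[-1, 0, -0, 0.19, 0], [-1, 0, -0, 0.379, 0], [-1, 0, -0, 0.569, 0], [-1, 0, -0, 0.758, 0]]]
  -> [ 6.722e-01  1.340e-02  1.900e-02 -8.391e+01]
[[[0.3, 0, -0, 0, 0], [0.3, 0, -0, 0, 0], [0.3, 0, -0, 0, 0], [0.3, 0, -0, 0, 0]]]
  -> [ 6.722e-01  1.340e-02  1.900e-02 -8.391e+01]
[[[0.3, 0, -0, -0.338, 0], [0.3, 0, -0, -0.675, 0]]]
  -> [ 6.722e-01  1.340e-02  1.000e-01 -8.391e+01]
```

Request:
drive_tool(
  increments=[
    [[-1,0,0,-0.239,0],[-1,0,0,-0.478,0],[-1,0,0,-0.717,0]],
  ],
)

```text
time_s: 3.28
tcp_pos: [0.6016, -0.3508, 0.1]
eef_rot: [180.0, 0.0, -110.9]
contact_force: [-0.3, 0.1, -0.3]
gripper_width: 0.0459
gripper_force: 10.0
```

Request:
drive_tool(
  increments=[
    [[-1,-0.327,0.057,-0.009,-0.008],[-1,-0.653,0.114,-0.018,-0.016],[-1,-0.98,0.171,-0.027,-0.024]],
  ],
)

```text
time_s: 3.65
tcp_pos: [0.6245, -0.2326, 0.1026]
eef_rot: [-180.0, 0.0, -102.2]
contact_force: [1.4, 0.6, -0.7]
gripper_width: 0.046
gripper_force: 10.0
```

Request:
drive_tool(
  increments=[
    [[-1,-0.327,0.007,-0.009,-0.008],[-1,-0.653,0.015,-0.018,-0.016],[-1,-0.98,0.022,-0.026,-0.024]],
  ],
)

```text
time_s: 4.03
tcp_pos: [0.6469, -0.1169, 0.1057]
eef_rot: [180.0, 0.0, -93.5]
contact_force: [0.6, 0.5, -0.5]
gripper_width: 0.0459
gripper_force: 10.0
```

Request:
drive_tool(
  increments=[
    [[-1,-0.327,-0.042,-0.009,-0.008],[-1,-0.653,-0.084,-0.018,-0.016],[-1,-0.98,-0.126,-0.027,-0.024]],
  ],
)

```text
time_s: 4.4
tcp_pos: [0.6693, -0.0005, 0.1089]
eef_rot: [180.0, 0.0, -84.9]
contact_force: [1.1, -0.2, -0.4]
gripper_width: 0.0456
gripper_force: 10.0
```

Request:
drive_tool(
  increments=[
    [[-1,-0.126,-0.036,-0.003,-0.003],[-1,-0.126,-0.036,-0.003,-0.003],[-1,-0.126,-0.036,-0.003,-0.003]],
  ],
)

```text
time_s: 4.78
tcp_pos: [0.6719, 0.0126, 0.1093]
eef_rot: [180.0, -0.0, -84.0]
contact_force: [0.0, -0.1, -0.1]
gripper_width: 0.0464
gripper_force: 10.0
```

```bash
python3 - <<'E'
from h import *
img=capture("scene");cv2.imwrite("pics/s1.png",cv2.resize(img[150:330,120:400],(800,514),interpolation=cv2.INTER_CUBIC)[:,:,::-1])
t=capture("top");cv2.imwrite("pics/t1.png",cv2.resize(t,(800,600),interpolation=cv2.INTER_CUBIC)[:,:,::-1])
E
```

```text
(no output)
```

View pics/s1.png

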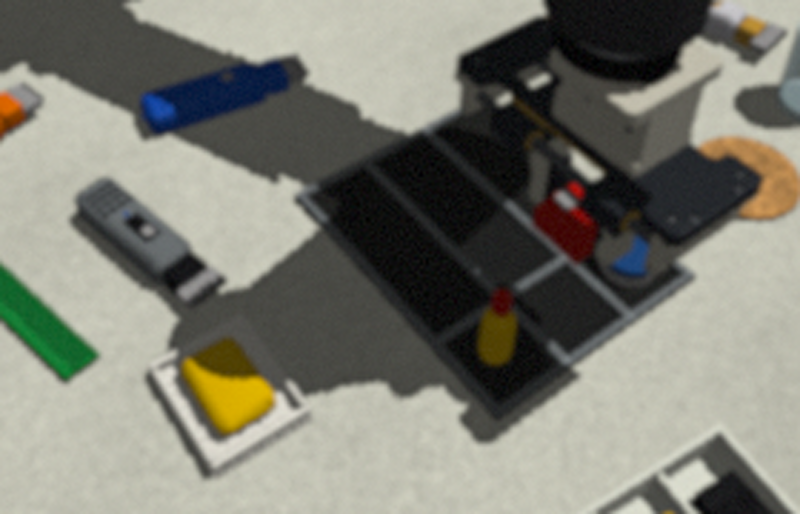

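The picture shows the red guard at (565,225), held level above the middle well and clear of the oil (498,330) and the tin (632,255). Lowering it.

Request:
drive_tool(
  increments=[
    [[-1,0,0,0.19,0],[-1,0,0,0.379,0],[-1,0,0,0.569,0],[-1,0,0,0.758,0],[-1,0,0,0.758,0]],
  ],
)

```text
time_s: 5.5
tcp_pos: [0.6724, 0.0123, 0.0186]
eef_rot: [180.0, -0.0, -84.0]
contact_force: [0.1, -0.6, -0.9]
gripper_width: 0.0459
gripper_force: 10.0
```

Request:
drive_tool(
  increments=[
    [[0.3,0,0,0,0],[0.3,0,0,0,0],[0.3,0,0,0,0],[0.3,0,0,0,0]],
  ],
)

```text
time_s: 6.0
tcp_pos: [0.6723, 0.0133, 0.0186]
eef_rot: [-180.0, 0.0, -83.9]
contact_force: [-0.1, 0.3, 0.4]
gripper_width: 0.0568
gripper_force: 0.0
```

Request:
drive_tool(
  increments=[
    [[0.3,0,0,-0.338,0],[0.3,0,0,-0.675,0]],
  ],
)

```text
time_s: 6.25
tcp_pos: [0.6719, 0.0132, 0.1]
eef_rot: [179.9, -0.0, -83.9]
contact_force: [0.7, 0.3, 0.3]
gripper_width: 0.0572
gripper_force: 0.0
```

```bash
python3 - <<'E'
from plan import plan
plan([(.4684,-.3359,.10,-162.2,.2,1),(.4684,-.3359,.0125,-162.2,.2,3),(.4684,-.3359,.0125,-162.2,-1,5),(.4684,-.3359,.10,-162.2,-1,3),(.548,.0003,.10,-174,-1,1)])
E
```

```text
[[[0.2, 0.327, 0.24, -0, 0.026], [0.2, 0.653, 0.481, -0, 0.052], [0.2, 0.98, 0.721, -0, 0.079]]]
[[[0.2, 0.327, 0.045, -0, 0.021], [0.2, 0.653, 0.091, -0, 0.042], [0.2, 0.98, 0.136, -0, 0.064]]]
[[[0.2, 0.327, -0.088, -0, 0.022], [0.2, 0.653, -0.176, -0, 0.043], [0.2, 0.98, -0.265, -0, 0.065]]]
[[[0.2, 0.117, -0.093, -0, 0.009]]]
  -> [ 4.6840e-01 -3.3590e-01  1.0000e-01 -1.6203e+02]
[[[0.2, 0, 0, 0.243, 0], [0.2, 0, 0, 0.486, 0], [0.2, 0, 0, 0.729, 0]]]
  -> [ 4.6840e-01 -3.3590e-01  1.2500e-02 -1.6203e+02]
[[[-1, 0, 0, 0, 0], [-1, 0, 0, 0, 0], [-1, 0, 0, 0, 0], [-1, 0, 0, 0, 0], [-1, 0, 0, 0, 0]]]
  -> [ 4.6840e-01 -3.3590e-01  1.2500e-02 -1.6203e+02]
[[[-1, 0, 0, -0.243, 0], [-1, 0, 0, -0.486, 0], [-1, 0, 0, -0.729, 0]]]
  -> [ 4.6840e-01 -3.3590e-01  1.0000e-01 -1.6203e+02]
[[[-1, -0.198, 0.327, -0, 0.004], [-1, -0.397, 0.653, -0, 0.009], [-1, -0.595, 0.98, -0, 0.013]]]
[[[-1, -0.164, 0.327, -0, 0.004], [-1, -0.327, 0.653, -0, 0.009], [-1, -0.491, 0.98, -0, 0.013]]]
[[[-1, -0.119, 0.295, -0, 0.004], [-1, -0.238, 0.591, -0, 0.007]]]
  -> [ 5.4800e-01  3.0000e-04  1.0000e-01 -1.7391e+02]
```

Request:
drive_tool(
  increments=[
    [[0.2,0.327,0.24,0,0.026],[0.2,0.653,0.481,0,0.052],[0.2,0.98,0.721,0,0.079]],
  ],
)

```text
time_s: 6.62
tcp_pos: [0.598, -0.1137, 0.0998]
eef_rot: [-180.0, 0.0, -112.6]
contact_force: [0.2, -0.9, 0.2]
gripper_width: 0.0526
gripper_force: 0.0
```

Request:
drive_tool(
  increments=[
    [[0.2,0.327,0.045,0,0.021],[0.2,0.653,0.091,0,0.042],[0.2,0.98,0.136,0,0.064]],
  ],
)

```text
time_s: 7.0
tcp_pos: [0.5383, -0.2164, 0.0998]
eef_rot: [-180.0, 0.0, -135.6]
contact_force: [0.6, -0.3, 0.2]
gripper_width: 0.0528
gripper_force: 0.0
```

Request:
drive_tool(
  increments=[
    [[0.2,0.327,-0.088,0,0.022],[0.2,0.653,-0.176,0,0.043],[0.2,0.98,-0.265,0,0.065]],
  ],
)

```text
time_s: 7.38
tcp_pos: [0.4769, -0.3216, 0.0998]
eef_rot: [-180.0, 0.0, -159.0]
contact_force: [1.5, -0.1, 0.2]
gripper_width: 0.0528
gripper_force: 0.0
```

Request:
drive_tool(
  increments=[
    [[0.2,0.117,-0.093,0,0.009],[0.2,0.117,-0.093,0,0.009],[0.2,0.117,-0.093,0,0.009]],
  ],
)

```text
time_s: 7.75
tcp_pos: [0.469, -0.3356, 0.0996]
eef_rot: [-180.0, 0.0, -161.9]
contact_force: [0.0, 0.3, 0.7]
gripper_width: 0.0525
gripper_force: 0.0
```

Request:
drive_tool(
  increments=[
    [[0.2,0,0,0.243,0],[0.2,0,0,0.486,0],[0.2,0,0,0.66,0],[0.2,0,0,0.729,0],[0.2,0,0,0.729,0]],
  ],
)

```text
time_s: 8.38
tcp_pos: [0.4692, -0.3355, 0.0123]
eef_rot: [-180.0, -0.0, -161.9]
contact_force: [0.3, 0.0, 0.1]
gripper_width: 0.0522
gripper_force: 0.0
```

Request:
drive_tool(
  increments=[
    [[-1,0,0,0,0],[-1,0,0,0,0],[-1,0,0,0,0],[-1,0,0,0,0],[-1,0,0,0,0]],
  ],
)

```text
time_s: 9.0
tcp_pos: [0.4687, -0.3361, 0.0123]
eef_rot: [-180.0, 0.0, -162.0]
contact_force: [1.1, 1.1, 3.6]
gripper_width: 0.0295
gripper_force: 10.0
```

Request:
drive_tool(
  increments=[
    [[-1,0,0,-0.243,0],[-1,0,0,-0.486,0],[-1,0,0,-0.729,0]],
  ],
)

```text
time_s: 9.38
tcp_pos: [0.4682, -0.3361, 0.1002]
eef_rot: [180.0, -0.0, -162.0]
contact_force: [-0.1, -1.6, -0.5]
gripper_width: 0.0298
gripper_force: 10.0
```

```bash
python3 - <<'E'
from h import *
img=capture("scene");t=capture("top")
A=cv2.resize(img[130:320,60:380],(800,475),interpolation=cv2.INTER_CUBIC);cv2.imwrite("pics/s2.png",A[:,:,::-1])
E
```

```text
(no output)
```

View pics/s2.png

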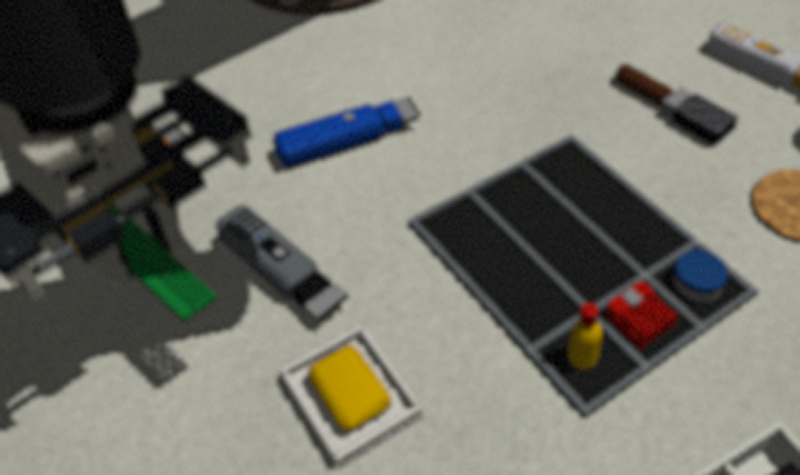

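The guard sits flat in the middle well at (642,313) and the comb is held level. Carrying the comb over and releasing just above the rib height.

Request:
drive_tool(
  increments=[
    [[-1,-0.198,0.327,0,0.004],[-1,-0.397,0.653,0,0.009],[-1,-0.595,0.98,0,0.013]],
  ],
)

```text
time_s: 9.85
tcp_pos: [0.4998, -0.201, 0.0989]
eef_rot: [180.0, -0.0, -166.8]
contact_force: [0.9, 0.2, -0.9]
gripper_width: 0.03
gripper_force: 10.0
```

Request:
drive_tool(
  increments=[
    [[-1,-0.164,0.327,0,0.004],[-1,-0.327,0.653,0,0.009],[-1,-0.491,0.98,0,0.013]],
  ],
)

```text
time_s: 10.22
tcp_pos: [0.5302, -0.0729, 0.0989]
eef_rot: [180.0, -0.0, -171.4]
contact_force: [0.6, -0.6, -1.1]
gripper_width: 0.0296
gripper_force: 10.0
```

Request:
drive_tool(
  increments=[
    [[-1,-0.119,0.295,0,0.004],[-1,-0.238,0.591,0,0.007],[-1,-0.238,0.591,0,0.007],[-1,-0.238,0.591,0,0.007]],
  ],
)

```text
time_s: 10.72
tcp_pos: [0.5475, 0.0001, 0.0989]
eef_rot: [-180.0, -0.1, -173.9]
contact_force: [-0.4, 0.5, -0.5]
gripper_width: 0.0298
gripper_force: 10.0
```

Request:
drive_tool(
  increments=[
    [[-1,0,0,0.225,0],[-1,0,0,0.45,0],[-1,0,0,0.6,0],[-1,0,0,0.675,0],[-1,0,0,0.675,0]],
  ],
)

```text
time_s: 11.35
tcp_pos: [0.5478, -0.0004, 0.0183]
eef_rot: [-180.0, -0.0, -174.0]
contact_force: [-0.2, -0.7, 0.5]
gripper_width: 0.0296
gripper_force: 10.0
```

Request:
drive_tool(
  increments=[
    [[0,0,0,0,0],[0,0,0,0,0],[0,0,0,0,0],[0,0,0,0,0]],
  ],
)

```text
time_s: 11.85
tcp_pos: [0.5482, 0.0003, 0.0188]
eef_rot: [180.0, 0.0, -173.9]
contact_force: [-0.1, -0.5, -0.3]
gripper_width: 0.0435
gripper_force: 0.0
```

Request:
drive_tool(
  increments=[
    [[0,0,0,-0.225,0],[0,0,0,-0.45,0],[0,0,0,-0.675,0]],
  ],
)

```text
time_s: 12.22
tcp_pos: [0.548, 0.0002, 0.1004]
eef_rot: [-180.0, -0.0, -173.9]
contact_force: [1.1, -0.4, -0.1]
gripper_width: 0.0437
gripper_force: 0.0
```

```bash
python3 - <<'E'
from plan import plan
plan([(.4615,-.233,.10,-165,.4,1),(.4615,-.233,.015,-165,.4,4),(.4615,-.233,.015,-165,-1,5),(.4615,-.233,.10,-165,-1,3),(.5549,-.0653,.10,-174,-1,1)])
E
```

```text
[[[0.4, 0.162, -0.327, -0, -0.004], [0.4, 0.325, -0.653, -0, -0.009], [0.4, 0.487, -0.98, -0, -0.013]]]
[[[0.4, 0.169, -0.28, -0, -0.004], [0.4, 0.337, -0.559, -0, -0.008], [0.4, 0.506, -0.839, -0, -0.012]]]
  -> [ 4.6150e-01 -2.3300e-01  1.0000e-01 -1.6491e+02]
[[[0.4, 0, 0, 0.177, 0], [0.4, 0, 0, 0.354, 0], [0.4, 0, 0, 0.531, 0], [0.4, 0, 0, 0.708, 0]]]
  -> [ 4.6150e-01 -2.3300e-01  1.5000e-02 -1.6491e+02]
[[[-1, 0, 0, 0, 0], [-1, 0, 0, 0, 0], [-1, 0, 0, 0, 0], [-1, 0, 0, 0, 0], [-1, 0, 0, 0, 0]]]
  -> [ 4.6150e-01 -2.3300e-01  1.5000e-02 -1.6491e+02]
[[[-1, 0, 0, -0.236, 0], [-1, 0, 0, -0.472, 0], [-1, 0, 0, -0.708, 0]]]
  -> [ 4.6150e-01 -2.3300e-01  1.0000e-01 -1.6491e+02]
[[[-1, -0.238, 0.245, -0, 0.005], [-1, -0.476, 0.49, -0, 0.011], [-1, -0.715, 0.735, -0, 0.016], [-1, -0.953, 0.98, -0, 0.022]]]
[[[-1, -0.138, 0.188, -0, 0.003]]]
  -> [ 5.5490e-01 -6.5300e-02  1.0000e-01 -1.7391e+02]
```

Request:
drive_tool(
  increments=[
    [[0.4,0.162,-0.327,0,-0.004],[0.4,0.325,-0.653,0,-0.009],[0.4,0.487,-0.98,0,-0.013]],
  ],
  squeeze=20,
)

```text
time_s: 12.6
tcp_pos: [0.5019, -0.1239, 0.0998]
eef_rot: [-180.0, 0.0, -169.1]
contact_force: [0.4, 0.1, 0.3]
gripper_width: 0.0604
gripper_force: 0.0
```

Request:
drive_tool(
  increments=[
    [[0.4,0.169,-0.28,0,-0.004],[0.4,0.337,-0.559,0,-0.008],[0.4,0.506,-0.839,0,-0.012],[0.4,0.506,-0.839,0,-0.012],[0.4,0.506,-0.839,0,-0.012]],
  ],
)

```text
time_s: 13.22
tcp_pos: [0.4616, -0.2332, 0.0996]
eef_rot: [-180.0, 0.0, -165.0]
contact_force: [0.7, -0.5, -0.1]
gripper_width: 0.0614
gripper_force: 0.0
```

```bash
python3 - <<'E'
from h import *
img=capture("scene");t=capture("top")
A=cv2.resize(img[130:320,60:380],(800,475),interpolation=cv2.INTER_CUBIC);cv2.imwrite("pics/s3.png",A[:,:,::-1])
E
```

```text
(no output)
```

View pics/s3.png

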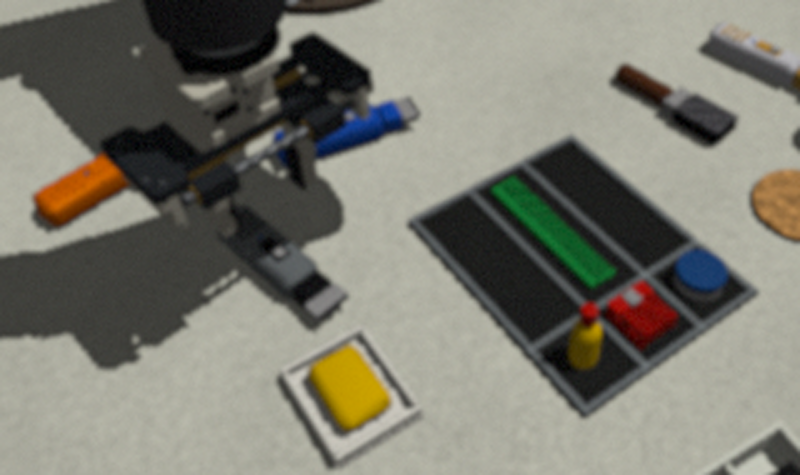

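The comb lies flat in the middle lane at (553,230). The gripper is over the grey trimmer (neck at (300,270)), clear of blue and orange.

Request:
drive_tool(
  increments=[
    [[0.4,0,0,0.2,0],[0.4,0,0,0.4,0],[0.4,0,0,0.6,0],[0.4,0,0,0.683,0],[0.4,0,0,0.683,0]],
  ],
)

```text
time_s: 13.95
tcp_pos: [0.4616, -0.2327, 0.0173]
eef_rot: [180.0, -0.1, -164.9]
contact_force: [0.3, 1.0, -0.1]
gripper_width: 0.0614
gripper_force: 0.0
```

Request:
drive_tool(
  increments=[
    [[-1,0,0,0,0],[-1,0,0,0,0],[-1,0,0,0,0],[-1,0,0,0,0],[-1,0,0,0,0]],
  ],
)

```text
time_s: 14.58
tcp_pos: [0.4622, -0.2333, 0.0183]
eef_rot: [-180.0, 0.1, -164.9]
contact_force: [-0.9, 0.2, 6.5]
gripper_width: 0.0378
gripper_force: 19.8
```

Request:
drive_tool(
  increments=[
    [[-1,0,0,-0.236,0],[-1,0,0,-0.472,0],[-1,0,0,-0.683,0]],
  ],
)

```text
time_s: 14.95
tcp_pos: [0.4611, -0.2331, 0.1002]
eef_rot: [180.0, -0.0, -164.9]
contact_force: [-0.2, 0.1, -2.7]
gripper_width: 0.038
gripper_force: 19.8
```

Request:
drive_tool(
  increments=[
    [[-1,-0.238,0.245,0,0.005],[-1,-0.476,0.49,0,0.011],[-1,-0.715,0.735,0,0.016],[-1,-0.953,0.98,0,0.022]],
  ],
)

```text
time_s: 15.45
tcp_pos: [0.5414, -0.0887, 0.0993]
eef_rot: [180.0, -0.0, -172.9]
contact_force: [0.9, 0.0, -1.6]
gripper_width: 0.038
gripper_force: 19.8
```

Request:
drive_tool(
  increments=[
    [[-1,-0.138,0.188,0,0.003],[-1,-0.138,0.188,0,0.003],[-1,-0.138,0.188,0,0.003]],
  ],
)

```text
time_s: 15.82
tcp_pos: [0.5542, -0.0656, 0.0991]
eef_rot: [180.0, -0.1, -173.9]
contact_force: [-1.0, -0.6, -1.6]
gripper_width: 0.038
gripper_force: 19.8
```

```bash
python3 - <<'E'
from h import *
img=capture("scene");t=capture("top")
A=cv2.resize(img[130:320,60:380],(800,475),interpolation=cv2.INTER_CUBIC);cv2.imwrite("pics/s4.png",A[:,:,::-1])
E
```

```text
(no output)
```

View pics/s4.png

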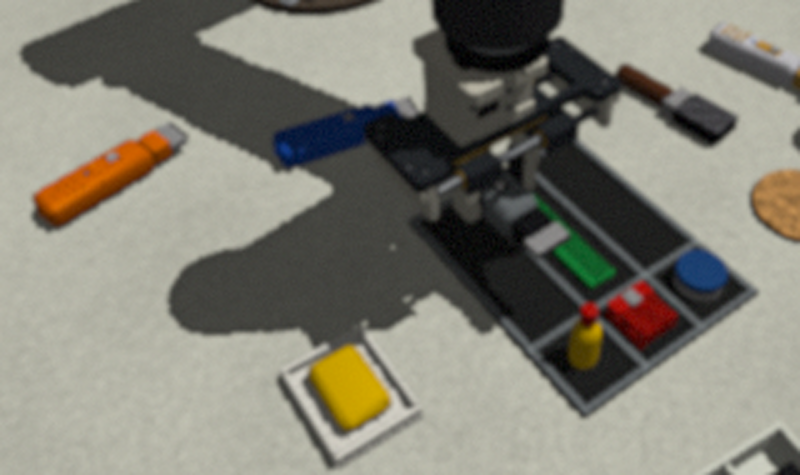

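The grey trimmer is held level over the right lane, head (545,235) to the back. Lowering it.

Request:
drive_tool(
  increments=[
    [[-1,0,0,0.2,0],[-1,0,0,0.4,0],[-1,0,0,0.55,0],[-1,0,0,0.645,0],[-1,0,0,0.645,0]],
  ],
)

```text
time_s: 16.55
tcp_pos: [0.5548, -0.0659, 0.0219]
eef_rot: [-180.0, -0.0, -173.9]
contact_force: [0.7, 0.6, -1.6]
gripper_width: 0.0382
gripper_force: 19.8
```

Request:
drive_tool(
  increments=[
    [[0.1,0,0,0,0],[0.1,0,0,0,0],[0.1,0,0,0,0],[0.1,0,0,0,0]],
  ],
)

```text
time_s: 17.05
tcp_pos: [0.5551, -0.0653, 0.0224]
eef_rot: [180.0, 0.0, -173.9]
contact_force: [-0.6, -0.4, -0.1]
gripper_width: 0.0478
gripper_force: 0.0
```

Request:
drive_tool(
  increments=[
    [[0.1,0,0,-0.2,0],[0.1,0,0,-0.4,0],[0.1,0,0,-0.645,0]],
  ],
)

```text
time_s: 17.42
tcp_pos: [0.5546, -0.0654, 0.1]
eef_rot: [-180.0, -0.1, -173.9]
contact_force: [0.6, -0.4, -0.1]
gripper_width: 0.0483
gripper_force: 0.0
```

```bash
python3 - <<'E'
from plan import plan
plan([(.463,.3545,.10,-164,.35,1),(.463,.3545,.018,-164,.35,5),(.463,.3545,.10,-164,-1,3),(.5411,.066,.10,-174,-1,1)])
E
```

```text
[[[0.35, 0.036, 0.327, -0, -0.003], [0.35, 0.072, 0.653, -0, -0.005], [0.35, 0.108, 0.98, -0, -0.008]]]
[[[0.35, 0.019, 0.327, -0, -0.002], [0.35, 0.039, 0.653, -0, -0.005], [0.35, 0.058, 0.98, -0, -0.007]]]
[[[0.35, 0.005, 0.327, -0, -0.003], [0.35, 0.01, 0.653, -0, -0.005], [0.35, 0.014, 0.98, -0, -0.008]]]
[[[0.35, -0.011, 0.316, -0, -0.002], [0.35, -0.022, 0.633, -0, -0.005]]]
  -> [ 4.6300e-01  3.5450e-01  1.0000e-01 -1.6383e+02]
[[[0.35, 0, -0, 0.137, 0], [0.35, 0, -0, 0.273, 0], [0.35, 0, -0, 0.41, 0], [0.35, 0, -0, 0.547, 0], [0.35, 0, -0, 0.683, 0]]]
  -> [ 4.6300e-01  3.5450e-01  1.8000e-02 -1.6383e+02]
[[[-1, 0, -0, -0.228, 0], [-1, 0, -0, -0.455, 0], [-1, 0, -0, -0.683, 0]]]
  -> [ 4.6300e-01  3.5450e-01  1.0000e-01 -1.6383e+02]
[[[-1, 0.006, -0.327, -0, 0.004], [-1, 0.012, -0.653, -0, 0.007], [-1, 0.017, -0.98, -0, 0.011]]]
[[[-1, -0.017, -0.327, -0, 0.004], [-1, -0.033, -0.653, -0, 0.007], [-1, -0.05, -0.98, -0, 0.011]]]
[[[-1, -0.032, -0.263, -0, 0.003], [-1, -0.063, -0.526, -0, 0.006]]]
  -> [ 5.4110e-01  6.5900e-02  1.0000e-01 -1.7391e+02]
```

Request:
drive_tool(
  increments=[
    [[0.35,0.036,0.327,0,-0.003],[0.35,0.072,0.653,0,-0.005],[0.35,0.108,0.98,0,-0.008]],
  ],
)

```text
time_s: 17.8
tcp_pos: [0.5294, 0.0512, 0.0998]
eef_rot: [180.0, 0.0, -171.0]
contact_force: [0.4, -0.4, -0.3]
gripper_width: 0.0592
gripper_force: 0.0
```

Request:
drive_tool(
  increments=[
    [[0.35,0.019,0.327,0,-0.002],[0.35,0.039,0.653,0,-0.005],[0.35,0.058,0.98,0,-0.007]],
  ],
)

```text
time_s: 18.18
tcp_pos: [0.504, 0.1665, 0.0998]
eef_rot: [180.0, 0.0, -168.5]
contact_force: [0.3, 1.1, 0.3]
gripper_width: 0.0595
gripper_force: 0.0
```

Request:
drive_tool(
  increments=[
    [[0.35,0.005,0.327,0,-0.003],[0.35,0.01,0.653,0,-0.005],[0.35,0.014,0.98,0,-0.008]],
  ],
)

```text
time_s: 18.55
tcp_pos: [0.4789, 0.2814, 0.0997]
eef_rot: [180.0, 0.0, -165.6]
contact_force: [0.4, -0.2, 0.3]
gripper_width: 0.059
gripper_force: 0.0
```

Request:
drive_tool(
  increments=[
    [[0.35,-0.011,0.316,0,-0.002],[0.35,-0.022,0.633,0,-0.005],[0.35,-0.022,0.633,0,-0.005],[0.35,-0.022,0.633,0,-0.005]],
  ],
)

```text
time_s: 19.05
tcp_pos: [0.4628, 0.3541, 0.0994]
eef_rot: [-180.0, -0.0, -163.8]
contact_force: [0.2, -1.2, 1.2]
gripper_width: 0.0592
gripper_force: 0.0
```

Request:
drive_tool(
  increments=[
    [[0.35,0,0,0.2,0],[0.35,0,0,0.4,0],[0.35,0,0,0.6,0],[0.35,0,0,0.683,0],[0.35,0,0,0.683,0]],
  ],
)

```text
time_s: 19.68
tcp_pos: [0.4631, 0.3535, 0.0173]
eef_rot: [-180.0, -0.1, -163.9]
contact_force: [0.0, -0.1, -0.3]
gripper_width: 0.0591
gripper_force: 0.0
```

Request:
drive_tool(
  increments=[
    [[-1,0,0,0,0],[-1,0,0,0,0],[-1,0,0,0,0],[-1,0,0,0,0],[-1,0,0,0,0]],
  ],
)

```text
time_s: 20.3
tcp_pos: [0.4632, 0.3546, 0.0182]
eef_rot: [180.0, 0.0, -163.8]
contact_force: [-1.4, -1.1, 5.3]
gripper_width: 0.034
gripper_force: 19.9
```

Request:
drive_tool(
  increments=[
    [[-1,0,0,-0.228,0],[-1,0,0,-0.455,0],[-1,0,0,-0.683,0]],
  ],
)

```text
time_s: 20.68
tcp_pos: [0.4627, 0.3541, 0.1]
eef_rot: [-180.0, -0.0, -163.8]
contact_force: [1.4, 0.2, -1.6]
gripper_width: 0.0341
gripper_force: 19.9
```

```bash
python3 - <<'E'
from h import *
img=capture("scene");t=capture("top")
A=cv2.resize(img[100:320,200:512],(800,564),interpolation=cv2.INTER_CUBIC);cv2.imwrite("pics/s5.png",A[:,:,::-1])
E
```

```text
(no output)
```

View pics/s5.png

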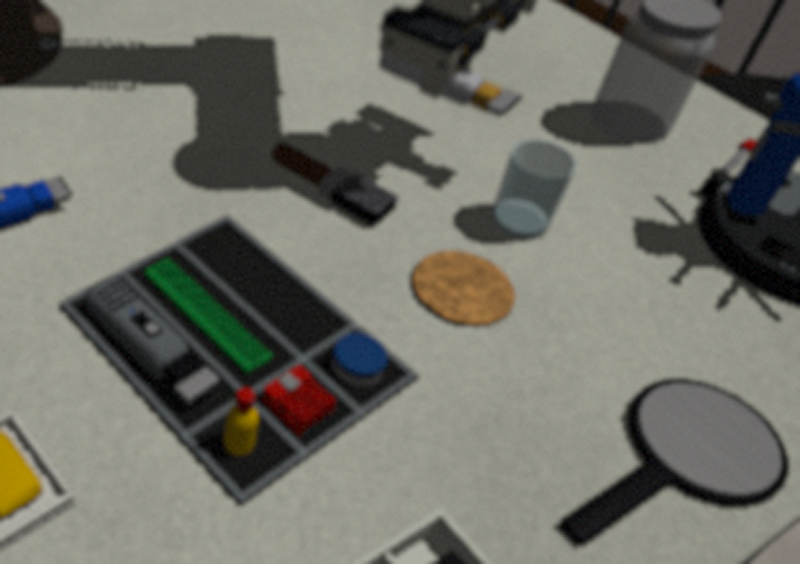

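The grey trimmer lies in its lane (150,340) and the silver one is held level (head (505,98)). Carrying it to the left lane.

Request:
drive_tool(
  increments=[
    [[-1,0.006,-0.327,0,0.004],[-1,0.012,-0.653,0,0.007],[-1,0.017,-0.98,0,0.011]],
  ],
)

```text
time_s: 21.15
tcp_pos: [0.4934, 0.2395, 0.0986]
eef_rot: [-180.0, -0.1, -167.8]
contact_force: [0.7, 0.5, -1.7]
gripper_width: 0.034
gripper_force: 19.9
```

Request:
drive_tool(
  increments=[
    [[-1,-0.017,-0.327,0,0.004],[-1,-0.033,-0.653,0,0.007],[-1,-0.05,-0.98,0,0.011]],
  ],
)

```text
time_s: 21.52
tcp_pos: [0.5242, 0.1258, 0.0987]
eef_rot: [-180.0, -0.1, -171.8]
contact_force: [0.9, 0.6, -1.4]
gripper_width: 0.0339
gripper_force: 19.9
```

Request:
drive_tool(
  increments=[
    [[-1,-0.032,-0.263,0,0.003],[-1,-0.063,-0.526,0,0.006],[-1,-0.063,-0.526,0,0.006],[-1,-0.063,-0.526,0,0.006]],
  ],
)

```text
time_s: 22.02
tcp_pos: [0.5407, 0.0657, 0.0989]
eef_rot: [-180.0, -0.1, -173.9]
contact_force: [-0.9, -0.6, -1.1]
gripper_width: 0.0336
gripper_force: 19.9
```

Request:
drive_tool(
  increments=[
    [[-1,0,0,0.2,0],[-1,0,0,0.4,0],[-1,0,0,0.55,0],[-1,0,0,0.645,0],[-1,0,0,0.645,0]],
  ],
)

```text
time_s: 22.65
tcp_pos: [0.5409, 0.0663, 0.0217]
eef_rot: [-180.0, -0.0, -173.8]
contact_force: [-0.1, 0.1, -2.1]
gripper_width: 0.0337
gripper_force: 19.9
```

Request:
drive_tool(
  increments=[
    [[0.05,0,0,0,0],[0.05,0,0,0,0],[0.05,0,0,0,0],[0.05,0,0,0,0]],
  ],
)

```text
time_s: 23.15
tcp_pos: [0.5413, 0.0658, 0.0224]
eef_rot: [180.0, 0.0, -173.9]
contact_force: [0.3, -0.2, 0.0]
gripper_width: 0.046
gripper_force: 0.0
```

Request:
drive_tool(
  increments=[
    [[0.05,0,0,-0.2,0],[0.05,0,0,-0.4,0],[0.05,0,0,-0.645,0]],
  ],
)

```text
time_s: 23.52
tcp_pos: [0.5407, 0.0656, 0.1]
eef_rot: [-180.0, -0.1, -173.9]
contact_force: [0.7, 0.7, -0.4]
gripper_width: 0.046
gripper_force: 0.0
```

```bash
python3 - <<'E'
from plan import plan
plan([(.5411,.066,.18,-174,1,1),(.605,.356,.18,-148,1,1)])
E
```

```text
[[[1, -0, 0, -0.333, 0], [1, -0, 0.001, -0.667, 0]]]
  -> [ 5.4110e-01  6.6100e-02  1.8000e-01 -1.7391e+02]
[[[1, -0.109, 0.327, 0, -0.01], [1, -0.219, 0.653, 0, -0.02], [1, -0.328, 0.98, 0, -0.03]]]
[[[1, -0.138, 0.245, 0, -0.008], [1, -0.275, 0.49, 0, -0.016], [1, -0.413, 0.735, 0, -0.025], [1, -0.551, 0.98, 0, -0.033]]]
[[[1, -0.209, 0.238, 0, -0.009]]]
  -> [   0.6051    0.356     0.18   -147.99  ]
```

Request:
drive_tool(
  increments=[
    [[1,0,0,-0.333,0],[1,0,0.001,-0.667,0]],
  ],
)

```text
time_s: 23.78
tcp_pos: [0.5409, 0.0658, 0.1809]
eef_rot: [-180.0, -0.0, -173.9]
contact_force: [1.6, 0.6, -0.3]
gripper_width: 0.0608
gripper_force: 0.0
```

```bash
python3 - <<'E'
from h import *
print(w([(404,184.6)],.002,"scene",1),w([(411.4,162.4)],.085,"scene",1))
# top ortho clicks (orthoL z=0): rim, foot
for u,v,z in((88,194,.085),(112,207,.002)):
    print(w(proj([[.76-v*.00075,.44-u*.00075,0]]),z,"top",1))
print("coaster scene",w([(200+464/2.564,100+287/2.564)],.006,"scene",1))
img=capture("top")
cv2.imwrite("pics/t2.png",ortho(img,.43,.73,.10,.40,.085,.0005)[:,:,::-1])
E
```

```text
[[0.60168108 0.35946632 0.002     ]] [[0.60490496 0.34751795 0.085     ]]
[[0.60146259 0.35291925 0.085     ]]
[[0.60445651 0.35552849 0.002     ]]
coaster scene [[0.64523359 0.23012156 0.006     ]]
```

View pics/t2.png

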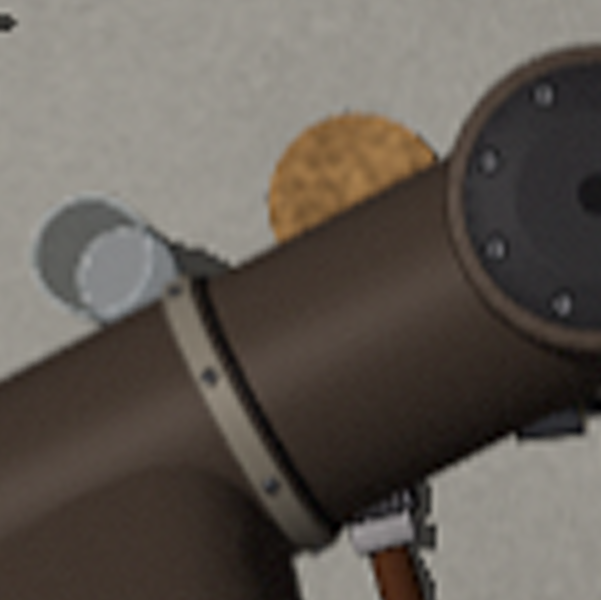

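The rim circle is at (97,260), radius 62 px = 31 mm ✓, giving an axis at about (.6025,.3535).

```bash
python3 - <<'E'
from plan import plan
plan([(.6025,.3535,.18,-148,1,1),(.6025,.3535,.047,-148,1,8),(.6025,.3535,.11,-148,-1,5),(.643,.232,.11,-148,-1,6),(.643,.232,.0535,-148,-1,5)])
E
```

```text
[[[1, 0.029, -0.006, 0, 0]]]
  -> [   0.6025    0.3536    0.18   -147.99  ]
[[[1, 0, -0, 0.139, 0], [1, 0, -0, 0.277, 0], [1, 0, -0, 0.416, 0], [1, 0, -0, 0.554, 0], [1, 0, -0, 0.693, 0]]]
[[[1, 0, -0, 0.139, 0], [1, 0, -0, 0.277, 0], [1, 0, -0, 0.416, 0]]]
  -> [ 6.0250e-01  3.5360e-01  4.7000e-02 -1.4799e+02]
[[[-1, 0, -0, -0.105, 0], [-1, 0, -0, -0.21, 0], [-1, 0, -0, -0.315, 0], [-1, 0, -0, -0.42, 0], [-1, 0, -0, -0.525, 0]]]
  -> [ 6.0250e-01  3.5360e-01  1.1000e-01 -1.4799e+02]
[[[-1, 0.042, -0.173, -0, 0], [-1, 0.084, -0.346, -0, 0], [-1, 0.125, -0.519, -0, 0], [-1, 0.167, -0.692, -0, 0], [-1, 0.209, -0.865, -0, 0]]]
[[[-1, 0.042, -0.173, -0, 0]]]
  -> [ 6.4300e-01  2.3200e-01  1.1000e-01 -1.4799e+02]
[[[-1, -0, 0, 0.094, 0], [-1, -0, 0, 0.188, 0], [-1, -0, 0, 0.282, 0], [-1, -0, 0, 0.376, 0], [-1, -0, 0, 0.471, 0]]]
  -> [ 6.4300e-01  2.3200e-01  5.3400e-02 -1.4799e+02]
```

Request:
drive_tool(
  increments=[
    [[1,-0.109,0.327,0,-0.01],[1,-0.219,0.653,0,-0.02],[1,-0.328,0.98,0,-0.03]],
  ],
  squeeze=20,
)

```text
time_s: 24.2
tcp_pos: [0.5679, 0.1881, 0.1797]
eef_rot: [180.0, 0.0, -163.0]
contact_force: [0.8, -0.0, 0.8]
gripper_width: 0.0868
gripper_force: 0.0
```

Request:
drive_tool(
  increments=[
    [[1,-0.138,0.245,0,-0.008],[1,-0.275,0.49,0,-0.016],[1,-0.413,0.735,0,-0.025],[1,-0.551,0.98,0,-0.033]],
  ],
)

```text
time_s: 24.7
tcp_pos: [0.5969, 0.3198, 0.1793]
eef_rot: [-180.0, -0.0, -151.1]
contact_force: [0.7, -0.9, 0.4]
gripper_width: 0.0878
gripper_force: 0.0
```

Request:
drive_tool(
  increments=[
    [[1,-0.209,0.238,0,-0.009],[1,-0.209,0.238,0,-0.009]],
  ],
)

```text
time_s: 24.95
tcp_pos: [0.6051, 0.358, 0.1784]
eef_rot: [-180.0, -0.0, -147.9]
contact_force: [0.4, -0.0, -0.8]
gripper_width: 0.0877
gripper_force: 0.0
```

Request:
drive_tool(
  increments=[
    [[1,0.029,-0.006,0,0],[1,0.029,-0.006,0,0],[1,0.029,-0.006,0,0]],
  ],
)

```text
time_s: 25.32
tcp_pos: [0.6026, 0.3527, 0.1801]
eef_rot: [180.0, 0.0, -148.0]
contact_force: [0.5, -0.1, 0.1]
gripper_width: 0.0878
gripper_force: 0.0
```

```bash
python3 - <<'E'
from h import *
img=capture("scene")
A=cv2.resize(img[40:240,300:512],(636,600),interpolation=cv2.INTER_CUBIC);cv2.imwrite("pics/s6.png",A[:,:,::-1])
E
```

```text
(no output)
```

View pics/s6.png

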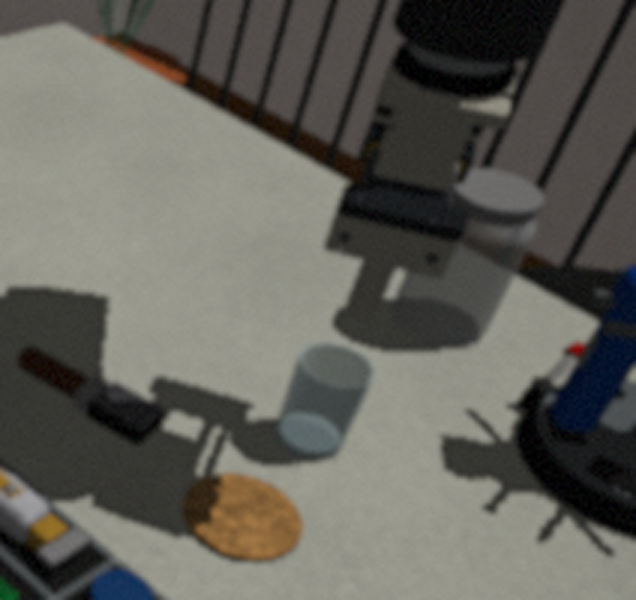

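The fingers at (370,285) are in line with the tumbler axis (foot (310,433), rim (333,370)). Descending.

Request:
drive_tool(
  increments=[
    [[1,0,0,0.139,0],[1,0,0,0.277,0],[1,0,0,0.416,0],[1,0,0,0.554,0],[1,0,0,0.693,0]],
  ],
)

```text
time_s: 26.0
tcp_pos: [0.6024, 0.3534, 0.0949]
eef_rot: [-180.0, -0.0, -148.0]
contact_force: [1.0, -0.0, -0.6]
gripper_width: 0.0878
gripper_force: 0.0
```

Request:
drive_tool(
  increments=[
    [[1,0,0,0.139,0],[1,0,0,0.277,0],[1,0,0,0.416,0],[1,0,0,0.416,0]],
  ],
)

```text
time_s: 26.5
tcp_pos: [0.6017, 0.3527, 0.0446]
eef_rot: [-180.0, -0.2, -148.0]
contact_force: [-0.5, 0.5, -0.5]
gripper_width: 0.0877
gripper_force: 0.0
```

Request:
drive_tool(
  increments=[
    [[-1,0,0,0,0],[-1,0,0,0,0],[-1,0,0,0,0],[-1,0,0,0,0],[-1,0,0,0,0]],
  ],
)

```text
time_s: 27.12
tcp_pos: [0.6029, 0.3536, 0.0472]
eef_rot: [180.0, 0.1, -148.0]
contact_force: [-0.4, -1.3, 5.0]
gripper_width: 0.0621
gripper_force: 19.9
```

Request:
drive_tool(
  increments=[
    [[-1,0,0,-0.105,0],[-1,0,0,-0.21,0],[-1,0,0,-0.315,0],[-1,0,0,-0.42,0],[-1,0,0,-0.525,0]],
  ],
)

```text
time_s: 27.75
tcp_pos: [0.6025, 0.3535, 0.1106]
eef_rot: [180.0, 0.0, -148.0]
contact_force: [0.0, 0.4, -1.9]
gripper_width: 0.0617
gripper_force: 20.0
```

Request:
drive_tool(
  increments=[
    [[-1,0.042,-0.173,0,0],[-1,0.084,-0.346,0,0],[-1,0.125,-0.519,0,0],[-1,0.167,-0.692,0,0],[-1,0.209,-0.865,0,0]],
  ],
)

```text
time_s: 28.38
tcp_pos: [0.6368, 0.2503, 0.1093]
eef_rot: [-180.0, -0.0, -148.0]
contact_force: [-0.4, 0.9, -2.1]
gripper_width: 0.0618
gripper_force: 20.0
```

Request:
drive_tool(
  increments=[
    [[-1,0.042,-0.173,0,0],[-1,0.042,-0.173,0,0],[-1,0.042,-0.173,0,0],[-1,0.042,-0.173,0,0]],
  ],
)

```text
time_s: 28.88
tcp_pos: [0.6429, 0.2324, 0.1095]
eef_rot: [180.0, 0.0, -148.0]
contact_force: [0.2, -0.1, -1.3]
gripper_width: 0.0618
gripper_force: 20.0
```

```bash
python3 - <<'E'
from h import *
img=capture("scene")
A=cv2.resize(img[60:260,240:490],(750,600),interpolation=cv2.INTER_CUBIC);cv2.imwrite("pics/s7.png",A[:,:,::-1])
E
```

```text
(no output)
```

View pics/s7.png

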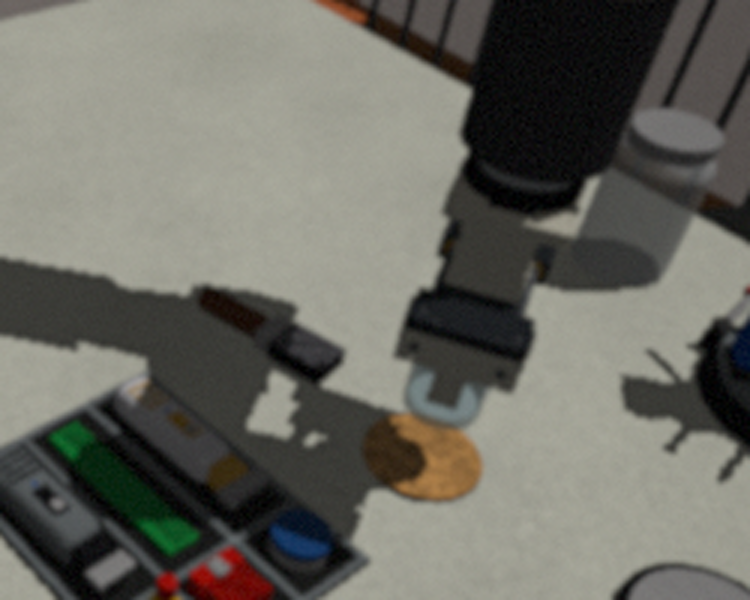

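The tumbler is held upright over the coaster (foot near (443,395), about 60 mm up). The silver trimmer lies in the left lane. Lowering gently.

Request:
drive_tool(
  increments=[
    [[-1,0,0,0.12,0],[-1,0,0,0.24,0],[-1,0,0,0.35,0],[-1,0,0,0.43,0],[-1,0,0,0.45,0]],
  ],
)

```text
time_s: 29.55
tcp_pos: [0.6427, 0.2316, 0.0544]
eef_rot: [-180.0, -0.1, -148.0]
contact_force: [0.6, -0.5, -1.7]
gripper_width: 0.0618
gripper_force: 20.0
```

Request:
drive_tool(
  increments=[
    [[-1,0,0,0.02,0],[-1,0,0,0.02,0],[-1,0,0,0.02,0]],
  ],
)

```text
time_s: 29.92
tcp_pos: [0.6432, 0.232, 0.0535]
eef_rot: [180.0, 0.0, -148.0]
contact_force: [-0.4, -0.2, -1.8]
gripper_width: 0.062
gripper_force: 20.0
```

Request:
drive_tool(
  increments=[
    [[1,0,0,0,0],[1,0,0,0,0],[1,0,0,0,0],[1,0,0,0,0],[1,0,0,0,0]],
  ],
)

```text
time_s: 30.55
tcp_pos: [0.6431, 0.2319, 0.0532]
eef_rot: [-180.0, 0.0, -148.0]
contact_force: [0.0, 0.0, 0.3]
gripper_width: 0.0874
gripper_force: 0.0
```

Request:
drive_tool(
  increments=[
    [[1,0,0,-0.2,0],[1,0,0,-0.4,0],[1,0,0,-0.7,0],[1,0,0,-0.95,0]],
  ],
)

```text
time_s: 31.05
tcp_pos: [0.6432, 0.2319, 0.1685]
eef_rot: [-180.0, 0.0, -148.0]
contact_force: [-0.1, -0.8, -1.0]
gripper_width: 0.0877
gripper_force: 0.0
```

Request:
drive_tool(
  increments=[
    [[1,0,0.3,-0.2,0],[1,0,0.65,-0.4,0],[1,0,0.98,-0.4,0],[1,0,0.98,-0.4,0]],
  ],
)

```text
time_s: 31.55
tcp_pos: [0.5794, 0.3339, 0.2156]
eef_rot: [180.0, 0.1, -147.8]
contact_force: [0.0, -1.0, -0.0]
gripper_width: 0.0877
gripper_force: 0.0
```

Request:
drive_tool(
  increments=[
    [[1,0.4,0.3,0,0],[1,0.7,0.6,0,0],[1,0.9,0.9,0,0],[1,0.9,0.9,0,0]],
  ],
)

```text
time_s: 32.05
tcp_pos: [0.4301, 0.3663, 0.2157]
eef_rot: [180.0, 0.0, -147.8]
contact_force: [0.4, -0.1, -0.7]
gripper_width: 0.0874
gripper_force: 0.0
```

```bash
python3 - <<'E'
from h import *
t=capture("top");cv2.imwrite("pics/raw2.png",t[:,:,::-1])
s=capture("scene");cv2.imwrite("pics/raws2.png",s[:,:,::-1])
A=ortho(t,.42,.73,-.13,.30,.0,.0007);B=cv2.resize(s[150:330,210:410],(500,450),interpolation=cv2.INTER_CUBIC)
cv2.imwrite("pics/t3.png",A[:,:,::-1])
E
```

```text
(no output)
```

View pics/t3.png

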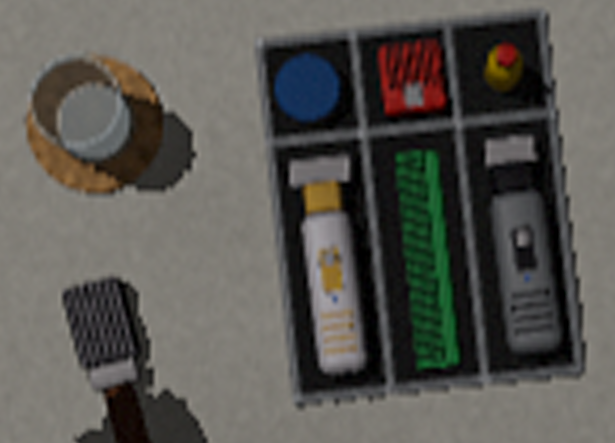

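Everything is in place. The tumbler foot (93,121) is on the coaster centre (94,124). Comb (427,260), silver (328,265) and grey (525,245) are within about 4 mm of their lane centres, heads to the back. The guard (412,77) is in the middle of its well, and the bystanders have not moved. Handing in.

```bash
python3 -c "
from plant import job
print(job.close_job())"
```

```text
the job is handed in; nothing more can be done
None
```

The job is handed in at about 32 s of the 112 s allowed; no verdict came back, but the last top picture shows all five items where they belong, with the bystanders in place and the gripper clear.

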